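# One turn of the coffee mill on the terrace

## Task

Two hand coffee mills stand on the terrace table. Take the crank knob of the mill with the red knob and wind it one full turn clockwise as seen from above, so that the crank ends pointing where it pointed at the start, then let go. One turn is one portion, so no more and no less, and leave the crank of the mill with the black knob where it is.

Things in the scene. Friction and masses are not known exactly. Their poses are not given: they have to be found in the camera images.
- red_mill_crank (a joint): Angle of the red-knobbed mill's crank about its vertical axis: 0 at the start, growing as it is wound clockwise seen from above, 6.28 after one full turn. It turns freely either way without stops; about 2 N at the knob moves it and it stays where it is left.
- red_mill_grip (a point): Point on the red knob to grip, on the knob's own axis. The knob is an upright round red plastic cylinder, 24 mm across and 46 mm tall; this point lies 18 mm below its top and 28 mm above its foot. The foot is 2 mm above the flat dark steel crank arm (14 mm wide), which passes beneath it. The knob spins freely on its own pin, so a gripper can keep its heading all the way round. The point's x axis points outward along the crank arm, z up; it stands 188 mm above the table.
- red_mill_hub (a point): Point on the vertical crank axis of the red-knobbed mill, at the same height as the grip point and 60 mm from it horizontally. The brass hub nut under it ends 24 mm lower. The mill, a heavy round barrel of wood and aluminium 104 mm across and 146 mm tall, does not move.
- black_mill_grip (a point): The same point on the black knob of the other mill, which is alike but for the black knob. To be left alone.
Not all that is in view belongs to the job. Leave any purple look-alike of the part that bears red_mill_crank alone.

How it is judged:
On the way:
1. the red-knobbed crank has been wound half a turn clockwise (value of joint red_mill_crank above 3.14 rad).
At the end, for the whole second after the job is handed in: The red-knobbed crank has been wound one full turn clockwise (6.28 rad, within 15 degrees) and stands still, pointing where it pointed at the start (value of joint red_mill_crank between 6.02 and 6.55 rad and velocity of joint red_mill_crank between -0.1 and 0.1 rad/s); the robot touches nothing.
It fails at once if the black-knobbed crank is moved (its knob more than 15 mm from its start) (distance of black_mill_grip from where it was at the start of the episode above 0.015 m).
It fails at once if the red-knobbed crank is wound more than about 30 degrees past one full turn (value of joint red_mill_crank above 6.81 rad).
It also fails if it takes over 48 s, if anything falls off the work surface, if the arm or the gripper's body presses on something with over 40 N, if the wrist force passes 120 N, or if a joint passes its speed limit or range.

## Robot

A 6-joint arm with a two-finger parallel gripper is mounted at the origin on the work surface. World frame = base frame: x ahead of the robot, y to its left, z up, the work surface at z = 0. Lengths are in m, angles in rad, forces in N, time in s.
With the tool pointing down it reaches from about 0.4 to 0.825 m from the base axis. Payload 7 kg.
Tool frame: the origin (TCP) lies on the front face of the gripper's body, between the roots of the fingers; the fingertips stand 66 mm ahead of it and the grasp point (between the pads) lies 47 mm ahead of it; x points along the fingers, y is the direction in which the jaws open and shut, and the axes are right-handed (so a half turn about x gives the same grasp; the last joint's range is limited). The gripper opens to 88 mm and grips with 3 to 60 N. Pads are 19 mm wide; open, the fingers measure 130 mm over their backs; the gripper's body (78 mm by 193 mm) begins 47 mm behind the grasp point.
Start: joints at [-0.947, 0.359, 0.012, 0, -1.224, -0.288], TCP at [0.222, -0.637, 0.292] pointing down, gripper open.
Joint ranges: [-3.07, 3.07], [-1.43, 2.12], [-1.02, 1.25], [-3.03, 1.67], [-3.05, -0], [-3.03, 3.03]. Speed limits (rad/s): [2.39, 2.39, 3.01, 3.14, 3.14, 3.14].

## Interface

Orientations are given as a rotation vector (axis times angle).
In Python, from rig import manip, claw, kinematics, imaging, ticket gives the robot as it stands. The module is installed in compiled form; this text tells all that it offers. Calls block until the motion is done:
- manip.move_to(position, orientation): joint-space move of the TCP to a pose.
- manip.move_linear(position, frame=None, v=0.15, stop_force=None): straight line of the TCP; frame=None keeps the orientation; v is the mean speed in m/s. With stop_force (N) it stops when the force on the tool has changed by that much, and returns True; else False.
- manip.move_joints(angles): joint-space move.
- claw.move_gripper(opening, force=None): finger opening in m; force is the grip in N (None keeps the last); returns when the fingers have stopped.
- manip.pause(seconds).
- kinematics.solve_ik(position, orientation): joint angles nearest the present ones, or None.
- imaging.camera(name): name is "scene" or "top"; returns the picture (420x560x3 uint8, red, green, blue); there is no depth.
- imaging.calibration(name): a dict with "intrinsics" (3x3 intrinsics, pixels), "D" ([k1, k2, p1, p2, k3] as OpenCV has them; the pictures are not rectified), "origin" and "rotation" of the camera in the world. Camera axes: x right, y up, looking along -z (the intrinsics and any distortion apply to the point x, -y, -z); pixel columns grow to the right and rows downward; lengths in m; the calibration is good to about 2 mm. A picture is of the moment at which its call begins. calibration takes no time and is no camera call.
A pose or a line that the arm cannot do raises manip.IKError and nothing moves.
- ticket.close_job(): hands the job in, once; it reports no verdict.
Trained networks look in the newest picture that a camera, given by its name, has taken for a name from the list of things; names that differ only in an ending like _2 or _b are one class to them, and where a whole thing is asked for, a point or a joint stands for the part that bears it (a point fixed in the world has none). Each returns a list of dicts, best first, with "score" (0 to 1); they miss things now and then, are a little off and sometimes report something else, mostly with a low value. They report only what shows in the picture. A call takes as long as a camera call. They do not tell look-alikes from the thing itself.
- imaging.trace(camera, query): "mask" (420x560 bool, what is visible of it) and "bbox" ([left, top, right, bottom] in pixels, round what is visible of it).
- imaging.spot_point(camera, query): "pixel" ([column, row] in pixels: a listed point, or the origin of a listed thing).
Readings, each from a call of its own:
- manip.get_time_s(): time.
- manip.get_joint_positions(): joint angles.
- manip.get_dq(): joint speeds.
- manip.get_effort(): joint torques, N m.
- manip.get_position(): TCP position.
- manip.get_ee_rot(): TCP orientation.
- manip.get_wrist_force(): force on the tool from outside, world axes, zero at the start.
- manip.get_wrist_torque(): the same for the moment, N m.
- manip.get_finger_gap(): finger opening in m.
Only numpy, scipy, OpenCV 4.12 (cv2) and the standard library are available. Lean on these libraries where they do the work, as an engineer would, in place of code of your own. Each camera call takes 0.05 s, during which the arm holds its last target. There are 200 camera calls.

## Working session

There is one attempt and no reset: what is moved stays moved. The work goes in short steps, each a Python script; the robot and the scene stay as the last script left them, time stands still between calls to the robot, and variables do not carry over. Pictures are saved under pics/ and viewed, about 8 in all and at most 12, crops included, and the job is handed in when it is done.

```bash
mkdir -p pics
cat > h.py <<'E'
import numpy as np, cv2
from rig import manip, claw, kinematics, imaging, ticket
def ray(cam,px):
    c=imaging.calibration(cam); K=np.array(c["intrinsics"],float)
    u=cv2.undistortPoints(np.array([[px]],float),K,np.array(c["D"],float))[0,0]
    d=np.array(c["rotation"])@np.array([u[0],-u[1],-1]); return np.array(c["origin"],float),d
def onz(cam,px,z):
    o,d=ray(cam,px); return o+d*(z-o[2])/d[2]
def proj(cam,p):
    c=imaging.calibration(cam); q=np.array(c["rotation"]).T@(np.array(p)-c["origin"])
    return cv2.projectPoints(np.array([[q[0],-q[1],-q[2]]]),np.zeros(3),np.zeros(3),np.array(c["intrinsics"],float),np.array(c["D"],float))[0].ravel()
E
python3 - <<'E'
from h import *
np.set_printoptions(precision=4,suppress=True)
ims=[]
for c in("scene","top"):
    im=imaging.camera(c); cv2.imwrite(f"pics/{c}0.png",im[...,::-1])
    print(c,imaging.calibration(c)["origin"])
    for q in("red_mill_grip","red_mill_hub","black_mill_grip"):
        for r in imaging.spot_point(c,q): print(q,r["score"],r["pixel"],onz(c,r["pixel"],.188))
    for r in imaging.trace(c,"red_mill_crank"): print("crank",r["score"],r["bbox"])
print(manip.get_ee_rot(),manip.get_time_s())
E
```

```text
scene [1.2582 0.4824 0.9167]Traceback (most recent call last):
  File "<stdin>", line 8, in <module>
  File "h.py", line 8, in onz
    o,d=ray(cam,px); return o+d*(z-o[2])/d[2]
                                         ~^^^
IndexError: invalid index to scalar variable.
```

View pics/scene0.png

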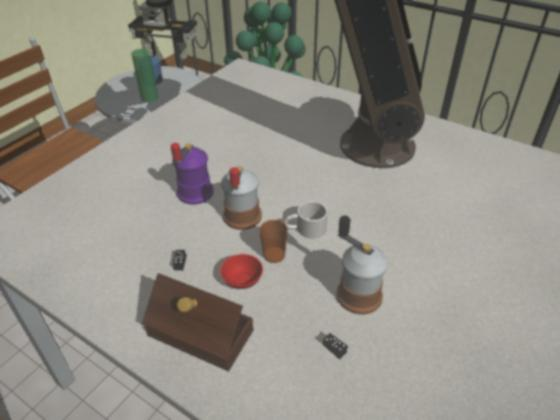

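The scene picture shows the red mill at about (241,198) with its knob at (235,178). A purple look-alike is at (193,175), and the black-knobbed mill is at (362,275) with its knob at (344,226). The calibration rotation is a rotation vector, so I'll fix the helper.

```bash
sed -i 's/np.array(c\["rotation"\])/rot(c)/' h.py
cat >> h.py <<'E'
def rot(c): return cv2.Rodrigues(np.array(c["rotation"],float))[0] if np.size(c["rotation"])==3 else np.array(c["rotation"])
E
python3 - <<'E'
from h import *
np.set_printoptions(precision=4,suppress=True)
for c in("scene","top"):
    im=imaging.camera(c); cv2.imwrite(f"pics/{c}0.png",im[...,::-1])
    print(c,imaging.calibration(c)["origin"])
    for q in("red_mill_grip","red_mill_hub","black_mill_grip"):
        for r in imaging.spot_point(c,q): print(q,r["score"],r["pixel"],onz(c,r["pixel"],.188))
    for r in imaging.trace(c,"red_mill_crank"): print("crank",r["score"],r["bbox"])
print(manip.get_ee_rot(),manip.get_time_s(),imaging.calibration("top")["rotation"])
E
```

```text
scene [1.2582 0.4824 0.9167]
red_mill_grip 0.7 [235.2, 175.3] [ 0.5484 -0.1247  0.188 ]
red_mill_grip 0.64 [173.6, 148.9] [ 0.5477 -0.3196  0.188 ]
red_mill_hub 0.81 [186.1, 139.5] [ 0.4993 -0.3211  0.188 ]
red_mill_hub 0.75 [238.2, 162.5] [ 0.5048 -0.149   0.188 ]
black_mill_grip 0.71 [344.2, 222.4] [0.5503 0.1638 0.188 ]
crank 0.73 [167.8, 141.0, 190.6, 162.1]
crank 0.5 [229.5, 165.9, 240.5, 184.9]
crank 0.43 [220.8, 167.4, 266.1, 229.6]
top [ 0.3985 -0.0191  0.839 ]
red_mill_grip 0.71 [342.8, 194.5] [ 0.544  -0.1246  0.188 ]
red_mill_grip 0.69 [446.9, 190.3] [ 0.5479 -0.3085  0.188 ]
red_mill_hub 0.68 [464.5, 220.9] [ 0.4929 -0.3341  0.188 ]
red_mill_hub 0.59 [364.8, 219.8] [ 0.4985 -0.1604  0.188 ]
black_mill_grip 0.77 [177.8, 194.6] [0.5501 0.1658 0.188 ]
crank 0.89 [439.0, 183.7, 461.6, 233.9]
crank 0.57 [338.6, 182.2, 368.0, 233.0]
[-0.2635  1.5547  0.2634] 0.6 [ 0.1623 -0.1288 -1.5842]
```

View pics/top0.png

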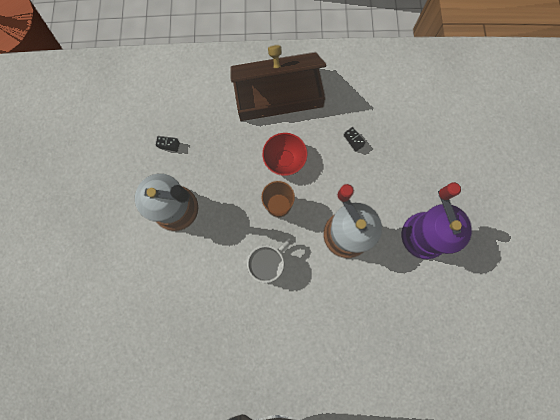

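The top picture shows the red knob at about (345,192) with its brass nut at (361,225). The purple mill's knob is at (450,190) and the black knob at (179,193). I'll refine by fitting the knob cylinder and the brass nut to colour masks in both views.

```bash
cat >> h.py <<'E'
from scipy.optimize import minimize
def blob(im,lo,hi,near,win):
    hsv=cv2.cvtColor(im,cv2.COLOR_RGB2HSV).astype(int); hsv[...,0]=(hsv[...,0]+90)%180  # red -> 90
    m=cv2.inRange(hsv.astype(np.uint8),lo,hi); w=np.zeros_like(m); x,y=map(int,near)
    w[y-win:y+win,x-win:x+win]=1; m=m*w
    n,l,s,c=cv2.connectedComponentsWithStats(m)
    k=1+np.argmax(s[1:,4]); return l==k,c[k],s[k]
def cyl(cam,xy,r,z0,z1):
    a=np.linspace(0,2*np.pi,24,endpoint=False)
    pts=np.array([proj(cam,[xy[0]+r*np.cos(t),xy[1]+r*np.sin(t),z]) for z in(z0,z1) for t in a])
    h=cv2.convexHull(pts.astype(np.float32)); M=cv2.moments(h); return np.array([M["m10"],M["m01"]])/M["m00"],M["m00"]
def fit(cens,r,z0,z1,x0):
    f=lambda p:sum(((cyl(c,p,r,z0,z1)[0]-q)**2).sum() for c,q in cens.items())
    s=minimize(f,x0,method="Nelder-Mead",options=dict(initial_simplex=np.array(x0)+[[0,0],[.01,0],[0,.01]],xatol=1e-4)); return s.x,s.fun
E
python3 - <<'E'
from h import *
np.set_printoptions(precision=4,suppress=True)
K={};H={}
for c,k,h in(("scene",(235,177),(239,169)),("top",(345,192),(361,225))):
    im=cv2.imread(f"pics/{c}0.png")[...,::-1].copy()
    m,K[c],s=blob(im,(80,110,60),(100,255,255),k,16); print(c,"knob",K[c],s,cyl(c,(.546,-.125),.012,.16,.206))
    m,H[c],s=blob(im,(100,90,60),(122,255,255),h,11); print("nut",H[c],s,onz(c,H[c],.160))
    print(fit({c:K[c]},.012,.16,.206,[.546,-.125]))
print(fit(K,.012,.16,.206,[.546,-.125]))
print("hub",fit(H,.007,.154,.164,[.5,-.155]), "top only",fit({"top":H["top"]},.007,.154,.164,[.5,-.155]))
a=cv2.imread("pics/scene0.png")[140:240,190:290];b=cv2.imread("pics/top0.png")[165:265,300:400]
cv2.imwrite("pics/crop.png",np.hstack([cv2.resize(x,(400,400),interpolation=2) for x in(a,b)]))
E
```

```text
scene knob [234.6484 176.0547] [230 168   9  18 128] (array([235.8288, 176.2866]), 208.29711166222114)
nut [238.9444 168.5   ] [236 167   6   5  18] [ 0.4945 -0.1568  0.16  ]
(array([ 0.5468, -0.1279]), np.float64(4.976673773227949e-05))
top knob [344.9438 191.8483] [338 184  15  18 178] (array([342.7813, 193.6923]), 237.4235599343665)
nut [360.5  223.65] [356 219  10  10  80] [ 0.496  -0.1583  0.16  ]Traceback (most recent call last):
  File "<stdin>", line 8, in <module>
  File "h.py", line 26, in fit
    s=minimize(f,x0,method="Nelder-Mead",options=dict(initial_simplex=np.array(x0)+[[0,0],[.01,0],[0,.01]],xatol=1e-4)); return s.x,s.fun
    res = _minimize_neldermead(fun, x0, args, callback, bounds=bounds,
                               **options)
    fxr = func(xr)
    fx = function(np.copy(x), *(wrapper_args + args))
  File "h.py", line 25, in <lambda>
    f=lambda p:sum(((cyl(c,p,r,z0,z1)[0]-q)**2).sum() for c,q in cens.items())
               ~~~^^^^^^^^^^^^^^^^^^^^^^^^^^^^^^^^^^^^^^^^^^^^^^^^^^^^^^^^^^^^
  File "h.py", line 25, in <genexpr>
    f=lambda p:sum(((cyl(c,p,r,z0,z1)[0]-q)**2).sum() for c,q in cens.items())
                     ~~~^^^^^^^^^^^^^
  File "h.py", line 22, in cyl
    pts=np.array([proj(cam,[xy[0]+r*np.cos(t),xy[1]+r*np.sin(t),z]) for z in(z0,z1) for t in a])
                  ~~~~^^^^^^^^^^^^^^^^^^^^^^^^^^^^^^^^^^^^^^^^^^^^^
  File "h.py", line 10, in proj
    c=imaging.calibration(cam); q=rot(c).T@(np.array(p)-c["origin"])
ValueError: time passes only in moves, steps and waits
```

```bash
sed -i 's/^def ray/import functools\ncal=functools.cache(imaging.calibration)\ndef ray/; s/c=imaging.calibration(cam)/c=cal(cam)/' h.py
python3 - <<'E'
from h import *
np.set_printoptions(precision=4,suppress=True)
K={};H={};vis=[]
for c,k,h in(("scene",(235,177),(239,169)),("top",(345,192),(361,225))):
    im=cv2.imread(f"pics/{c}0.png")[...,::-1].copy()
    m,K[c],s=blob(im,(75,80,40),(105,255,255),k,14); print(c,"knob",K[c],s,cyl(c,(.546,-.125),.012,.16,.206))
    m2,H[c],s=blob(im,(100,90,60),(122,255,255),h,11)
    print(fit({c:K[c]},.012,.16,.206,[.546,-.125]))
    x,y=map(int,k); v=im[...,::-1].copy(); 
    w=v.copy(); w[m]=(0,255,0); w[m2]=(255,0,0)
    vis.append(np.hstack([cv2.resize(q[y-30:y+50,x-40:x+40],(300,300),interpolation=0) for q in(v,w)]))
kn=fit(K,.012,.16,.206,[.546,-.125])
hb=fit(H,.007,.154,.164,[.5,-.155])
print(kn,hb,"top only",fit({"top":H["top"]},.007,.154,.164,[.5,-.155]),np.linalg.norm(kn[0]-hb[0]))
cv2.imwrite("pics/crop.png",np.vstack(vis))
from scipy.spatial.transform import Rotation as R
for yaw in np.arange(-180,180,30):
    o=(R.from_euler("z",yaw,degrees=True)*R.from_euler("y",90,degrees=True)).as_rotvec()
    qs=[kinematics.solve_ik(list(hb[0]+.062*np.array([np.cos(a),np.sin(a)]))+[.235],o) for a in np.linspace(0,6.28,9)]
    print(yaw,None if any(q is None for q in qs) else (np.min(qs,0),np.max(qs,0)))
E
```

```text
scene knob [234.4684 176.1139] [230 167  10  20 158] (array([235.8288, 176.2866]), 208.29711166222114)
(array([ 0.5472, -0.1281]), np.float64(3.883099216872368e-05))
top knob [345.06 192.31] [338 184  15  18 200] (array([342.7813, 193.6923]), 237.4235599343665)
(array([ 0.5484, -0.1291]), np.float64(7.042087736118226e-05))
(array([ 0.548 , -0.1287]), np.float64(0.2829161759473638)) (array([ 0.4954, -0.158 ]), np.float64(0.6905788541450091)) top only (array([ 0.4961, -0.1585]), np.float64(2.399886589779678e-05)) 0.060162729237111884
-180 (array([-0.0562,  0.0507, -0.5245,  0.    , -1.0399,  1.3723]), array([ 0.1985,  0.2468, -0.2841,  0.    , -0.9956,  1.627 ]))
-150 (array([-0.0562,  0.0507, -0.5245,  0.    , -1.0399,  1.8959]), array([ 0.1985,  0.2468, -0.2841,  0.    , -0.9956,  2.1506]))
-120 (array([-0.0562,  0.0507, -0.5245,  0.    , -1.0399,  2.4195]), array([ 0.1985,  0.2468, -0.2841,  0.    , -0.9956,  2.6742]))
-90 None
-60 (array([-0.0562,  0.0507, -0.5245,  0.    , -1.0399, -2.8165]), array([ 0.1985,  0.2468, -0.2841,  0.    , -0.9956, -2.5618]))
-30 (array([-0.0562,  0.05
[... 185 characters left out ...]
,  0.2468, -0.2841,  0.    , -0.9956, -1.5146]))
30 (array([-0.0562,  0.0507, -0.5245,  0.    , -1.0399, -1.2457]), array([ 0.1985,  0.2468, -0.2841,  0.    , -0.9956, -0.991 ]))
60 (array([-0.0562,  0.0507, -0.5245,  0.    , -1.0399, -0.7221]), array([ 0.1985,  0.2468, -0.2841,  0.    , -0.9956, -0.4674]))
90 (array([-0.0562,  0.0507, -0.5245,  0.    , -1.0399, -0.1985]), array([ 0.1985,  0.2468, -0.2841,  0.    , -0.9956,  0.0562]))
120 (array([-0.0562,  0.0507, -0.5245,  0.    , -1.0399,  0.3251]), array([ 0.1985,  0.2468, -0.2841,  0.    , -0.9956,  0.5798]))
150 (array([-0.0562,  0.0507, -0.5245,  0.    , -1.0399,  0.8487]), array([ 0.1985,  0.2468, -0.2841,  0.    , -0.9956,  1.1034]))
```

View pics/crop.png

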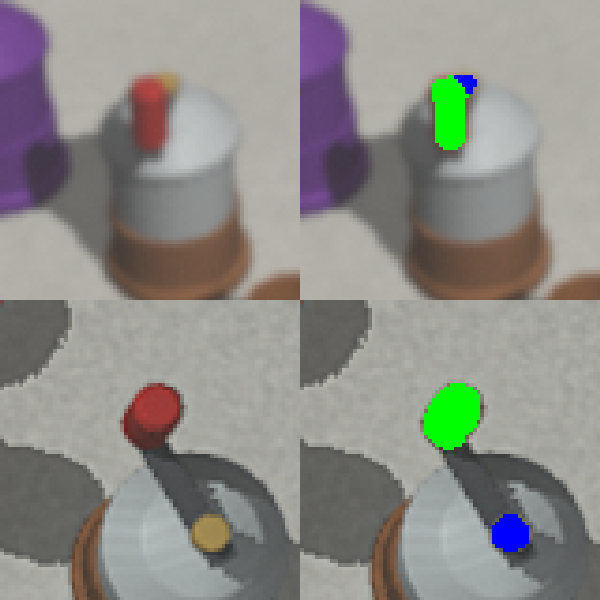

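The crop shows clean masks. The knob is at (0.548,-0.129) and the hub at (0.496,-0.158), 60 mm apart as specified, with the crank at about 30°. Now I'll approach and grip.

```bash
cat >> h.py <<'E'
from scipy.spatial.transform import Rotation as R
KN=np.array([.548,-.1287]); HB=KN-.06*np.array([np.cos(np.radians(29.7)),np.sin(np.radians(29.7))])
O=(R.from_euler("z",30,degrees=True)*R.from_euler("y",90,degrees=True)).as_rotvec()
Z=.237
E
python3 - <<'E'
from h import *
np.set_printoptions(precision=4,suppress=True)
manip.move_to([*KN,.34],O)
print(manip.get_wrist_force(),manip.get_time_s())
print(manip.move_linear([*KN,Z],v=.1,stop_force=8))
print(manip.get_wrist_force())
claw.move_gripper(.02,force=15)
print(manip.get_finger_gap(),manip.get_wrist_force(),manip.get_position(),manip.get_time_s())
im=imaging.camera("scene"); im2=imaging.camera("top")
cv2.imwrite("pics/grip.png",np.hstack([cv2.resize(a,(400,300)) for a in(im[100:250,140:340],im2[130:280,260:460])])[...,::-1])
E
```

```text
[ 0.33   -0.2358  0.6788] 2.7667
False
[ 0.3218 -0.7987  0.2272]
0.023504830779452073 [-0.7068  0.5676 -0.0191] [ 0.548  -0.1286  0.237 ] 4.9833
```

View pics/grip.png

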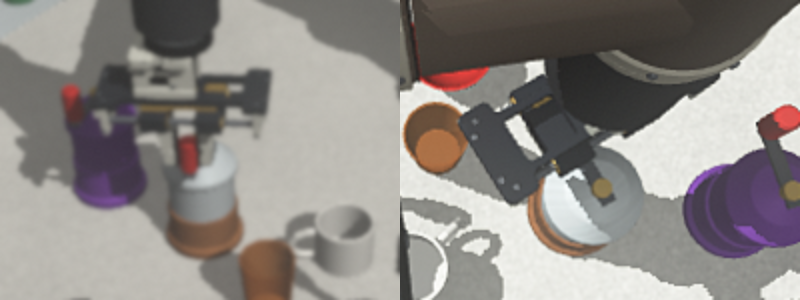

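The picture shows the fingers around the red knob; the gap is 23.5 mm and forces are low. Winding clockwise (world angle decreasing), with a force guard.

```bash
cat > wind.py <<'E'
from h import *
import sys
np.set_printoptions(precision=2,suppress=True)
a0,a1,st=map(float,sys.argv[1:4])
for d in np.arange(a0+st,a1+.01,st):
    t=np.radians(29.7-d); u=np.array([np.cos(t),np.sin(t)])
    manip.move_linear([*(HB+.06*u),Z],v=.06)
    f=np.array(manip.get_wrist_force())
    print(d,"rad",round(f[:2]@u,1),"tan",round(f[:2]@[u[1],-u[0]],1),"z",round(f[2],1),"gap",round(manip.get_finger_gap(),4),"t",round(manip.get_time_s(),2))
    if np.linalg.norm(f)>35: print("STOP"); break
E
python3 wind.py 0 60 10
```

```text
10.0 rad -1.1 tan 2.2 z 0.2 gap 0.0236 t 5.41
20.0 rad -1.3 tan 2.0 z 0.9 gap 0.0237 t 5.73
30.0 rad -3.0 tan 1.9 z 1.0 gap 0.0234 t 6.06
40.0 rad -3.8 tan 2.1 z 1.7 gap 0.0234 t 6.38
50.0 rad -5.8 tan 1.9 z 2.9 gap 0.0235 t 6.71
60.0 rad -6.0 tan 2.0 z 2.2 gap 0.0235 t 7.03
```

```bash
python3 wind.py 60 190 10
python3 - <<'E'
from h import *
im=imaging.camera("scene"); im2=imaging.camera("top")
cv2.imwrite("pics/half.png",np.hstack([cv2.resize(a,(400,300)) for a in(im[100:250,140:340],im2[130:280,260:460])])[...,::-1])
E
```

```text
70.0 rad -6.0 tan 1.7 z 2.6 gap 0.0236 t 7.36
80.0 rad -7.2 tan 1.7 z 4.0 gap 0.0235 t 7.68
90.0 rad -6.7 tan 1.5 z 2.1 gap 0.0238 t 8.01
100.0 rad -6.8 tan 0.6 z 2.9 gap 0.0233 t 8.33
110.0 rad -5.3 tan 1.6 z 0.3 gap 0.0234 t 8.66
120.0 rad -5.9 tan 1.0 z -0.5 gap 0.0234 t 8.98
130.0 rad -5.5 tan 1.1 z -0.6 gap 0.0237 t 9.31
140.0 rad -5.7 tan 1.3 z -1.4 gap 0.0235 t 9.63
150.0 rad -5.7 tan 1.4 z -1.6 gap 0.0238 t 9.96
160.0 rad -6.4 tan 1.8 z -2.7 gap 0.0237 t 10.28
170.0 rad -5.4 tan 1.9 z -2.1 gap 0.0234 t 10.61
180.0 rad -3.5 tan 2.8 z -1.7 gap 0.0235 t 10.93
190.0 rad -2.2 tan 1.6 z -0.9 gap 0.0234 t 11.26
```

View pics/half.png

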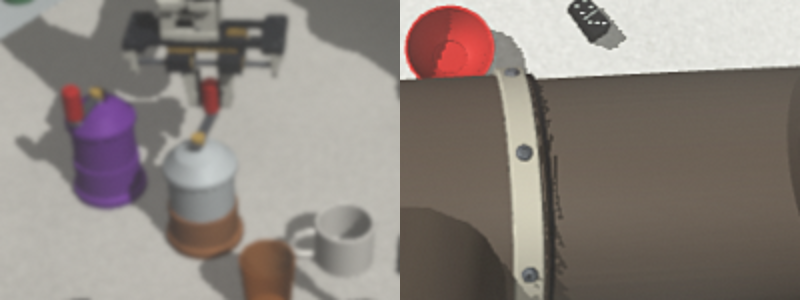

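The picture shows the knob still in the gripper and the crank pointing back towards the robot, half a turn round. I'll finish the turn.

```bash
python3 wind.py 190 360 10
```

```text
200.0 rad 1.1 tan 1.1 z 0.2 gap 0.0238 t 11.68
210.0 rad 3.9 tan 1.8 z 2.6 gap 0.0235 t 12.01
220.0 rad 5.8 tan 1.5 z 4.5 gap 0.0235 t 12.33
230.0 rad 6.8 tan 0.3 z 5.3 gap 0.0236 t 12.66
240.0 rad 8.0 tan 1.1 z 4.8 gap 0.0237 t 12.98
250.0 rad 8.6 tan 1.1 z 5.9 gap 0.0236 t 13.31
260.0 rad 9.5 tan 0.1 z 5.2 gap 0.0234 t 13.63
270.0 rad 9.6 tan -0.4 z 4.7 gap 0.0232 t 13.96
280.0 rad 8.7 tan -0.4 z 2.1 gap 0.0238 t 14.28
290.0 rad 6.0 tan 1.5 z -0.2 gap 0.0235 t 14.61
300.0 rad 5.4 tan 2.7 z -1.3 gap 0.0239 t 14.93
310.0 rad 5.0 tan 2.1 z -2.1 gap 0.0238 t 15.26
320.0 rad 5.1 tan 2.0 z -4.0 gap 0.0232 t 15.58
330.0 rad 4.1 tan 1.2 z -2.8 gap 0.0236 t 15.91
340.0 rad 4.7 tan 2.1 z -3.1 gap 0.0237 t 16.23
350.0 rad 3.8 tan 2.0 z -2.4 gap 0.0235 t 16.56
360.0 rad 3.7 tan 2.1 z -2.3 gap 0.0234 t 16.88
```

Run:
```python
from h import *
np.set_printoptions(precision=4,suppress=True)
manip.pause(.3)
claw.move_gripper(.06); manip.pause(.2)
manip.move_linear([*KN,.36],v=.12)
manip.move_joints([-0.947,0.359,0.012,0,-1.224,-0.288]); manip.pause(.3)
K={}
for c,k in(("scene",(235,177)),("top",(345,192))):
    im=imaging.camera(c); cv2.imwrite(f"pics/{c}1.png",im[...,::-1])
    K[c]=blob(im,(75,80,40),(105,255,255),k,14)[1]; print(K[c])
    for r in imaging.spot_point(c,"black_mill_grip")[:1]: print("black",r["pixel"])
k,e=fit(K,.012,.16,.206,list(KN)); d=k-HB
print(k,e,"angle",np.degrees(np.arctan2(d[1],d[0])),manip.get_wrist_force(),manip.get_finger_gap(),manip.get_time_s())
```

```text
[234.3861 176.0443]
black [342.8, 222.7]
[345.1515 192.2273]
black [177.7, 192.4]
[ 0.5481 -0.1289] 0.31061713378616995 angle 29.489450904726 [ 0.5867  0.6596 -0.1034] 0.059993138144255206 22.0417
```

View pics/top1.png

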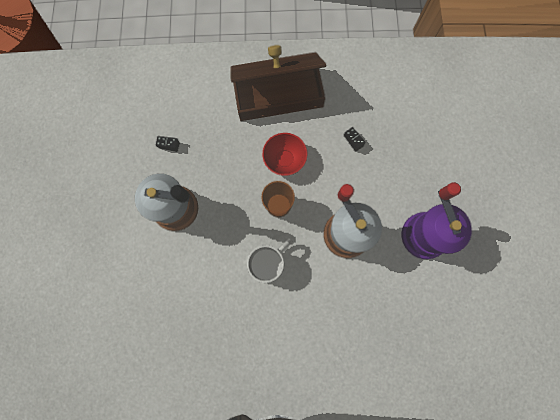

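The picture shows the red knob back at (345,192), and the black and purple mills look unchanged. Handing in.

```bash
python3 -c "
from h import *
ticket.close_job()"
```

```text
the job is handed in; nothing more can be done
```

I gripped the red knob, wound its crank one full turn clockwise, let go, moved the arm back to its start pose and handed the job in. The job took about 22 s of the 48 s allowed.

- **Crank position:** after release the knob measured 0.2 mm from where it started, with the crank at 29.5° against 29.7° at the start. The picture taken at half a turn showed the crank on the opposite side, so it did go round.
- **Forces:** they stayed near 11 N or less at every 10° step, and the finger gap held at about 23.5 mm all the way round.
- **Other mills:** the black and purple mills look unchanged in the last top picture. The black knob's detected position moved by at most about 2 pixels, which is within the detector's noise.
- **Disagreement:** the tangential force mostly read with the opposite sign to the drag I expected. I took this as a sign convention or offset in the sensor, because the pictures confirmed the clockwise turn.

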